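# Fold down the ratcheted display board of a snack stall

### The job

The stall is closing: lay its sloping display board flat. The ratchet at its side only lets it go up, so take the orange handle, raise the board past its top notch until the red pawl is thrown out, then let the board down by hand without dropping it, until it lies fully flat with the pawl swung back in, and let go. Leave the goods around it where they are.

Things in the scene. Friction and masses are not known exactly. Their poses are not given: they have to be found in the camera images.
- stand: fixed display stand: grey base plate 270 x 270 x 12 mm with steel posts. Origin on the table under the middle of the board, z up; its x points level from the hinge to the board's handle edge (away from the robot, within 0.3 rad), its y to the left, along the hinge.
- hinge (a point): middle of the board's hinge line, 120 mm above the table, 100 mm from the stand's origin towards the robot; the hinge runs along the stand's y, at the board edge nearest the robot
- board (a joint): slope of the wooden display board (205 mm from hinge to far edge, 200 wide, 12 thick, 0.5 to 0.75 kg), rad: 0 flat, grows as the far edge rises, stop at 0.95. A dark notched quadrant on its left side climbs past the pawl, which holds it at 0.16, 0.28, 0.40 or 0.53. The hinge is a little stiff. Lifted to 0.8 or more, a lobe throws the pawl out and the board is free to sink (and falls if let go).
- handle (a point): middle of the orange handle plate, which stands square on the board along its far edge: 70 mm wide (along the hinge), 10 thick, 50 high; the board is bare near it. The point is 200 mm from the hinge line along the board, 34 mm off its mid-plane (28 above its top), and turns with it: at slope q the plate leans q towards the robot. z runs up the plate, x square to its faces.
- pawl (a joint): swing of the red pawl on the stand's left side, rad: 0 = in, against the notches (up to 0.1 while riding over a tooth); 0.34 = thrown out, away from the robot. It tips over at about 0.2 and stays where it fell. Over the last 0.3 rad to flat, a slanted strip on the board pushes it back in, with almost no resistance.
- pawl_tip (a point): red ball (22 mm) at the upper end of the pawl, 26 mm outside the quadrant on the stand's left side, about 120 mm above the table
- oil_amber_mid (a point): amber oil bottle, 60 mm thick, 190 mm tall, standing close beside the stand; point at its centre, half-way up; not to be disturbed
- oil_green_mid (a point): green oil bottle, 64 mm thick, 200 mm tall; point at its centre, half-way up; not to be disturbed
- jar_mid (a point): glass jar with green cap, 80 mm thick, 100 mm tall; point at its centre, half-way up; not to be disturbed
- tin_mid (a point): red tin box 80 x 60 x 40 mm, lying on the stand's base plate under the board (the board clears it); point at its centre, half-way up; not to be disturbed
- carton_mid (a point): tall cardboard gift carton 80 x 120 x 190 mm; point at its centre, half-way up; not to be disturbed
- cracker_pack_mid (a point): pale pack with red band 160 x 100 x 50 mm; point at its centre, half-way up; not to be disturbed
- candy_pack_mid (a point): orange pack 140 x 90 x 45 mm; point at its centre, half-way up; not to be disturbed

How it is judged:
On the way:
1. the board has been raised past its top notch and the red pawl has been thrown out (value of joint board above 0.6 rad and value of joint pawl above 0.28 rad), for 0.1 s.
At the end, for the whole second after the job is handed in: After the pawl has been thrown out at the top, the board lies flat (slope below 0.03 rad) and at rest, with the pawl back in (below 0.08 rad) (value of joint board below 0.03 rad and value of joint pawl below 0.08 rad and velocity of joint board between -0.05 and 0.05 rad/s); the robot touches nothing.
It fails at once if the board is let go too early: with the pawl out it sinks by itself, untouched, from above 0.3 rad (velocity of joint board below -0.2 rad/s and value of joint board above 0.3 rad and value of joint pawl above 0.28 rad and contact force between anything else and board below 0.05 N).
It fails at once if goods are disturbed: one of them moves more than 30 mm (distance of any of oil_amber_mid, oil_green_mid, jar_mid, tin_mid, carton_mid, cracker_pack_mid, candy_pack_mid from where it was at the start of the episode above 0.03 m).
It also fails if it takes over 40 s, if anything falls off the work surface, if the arm or the gripper's body presses on something with over 40 N, if the wrist force passes 120 N, or if a joint passes its speed limit or range.

### The arm

A 7-joint arm with a two-finger parallel gripper is mounted at the origin on the work surface. World frame = base frame: x ahead of the robot, y to its left, z up, the work surface at z = 0. Lengths are in m, angles in rad, forces in N, time in s.
With the tool pointing down it reaches from about 0.425 to 0.925 m from the base axis. Payload 6.8 kg.
Tool frame: the origin (TCP) lies on the centre line of the jaws, within the pads' length; the fingertips stand 19 mm ahead of it and the grasp point (between the pads) is the TCP (bot.tcp_to_tips is the distance from the TCP to the fingertips, in m); x points along the fingers, y is the direction in which the jaws open and shut, and the axes are right-handed (so a half turn about x gives the same grasp; the last joint's range is limited). The gripper opens to 85 mm and grips with 20 to 120 N. Pads are 22 mm wide; open, the fingers measure 114 mm over their backs; the gripper's body (76 mm by 85 mm) begins 54 mm behind the grasp point. The pads swing forward as they close: fully open they stand 13 mm farther back than shut.
Start: joints at [-1.249, 0.477, 0.022, 1.555, -0.011, 1.109, -0.083], TCP at [0.281, 0.614, 0.25] pointing down, gripper open.
Joint ranges: [-2.96, 2.96], [-0.34, 2.1], [-1.41, 1.46], [0.24, 2.44], [-1.37, 4.51], [0.17, 1.92], [-2.96, 2.96]. Speed limits (rad/s): [2.39, 2.39, 3.14, 3.14, 3.14, 3.14, 3.14].

### API

Orientations are given as a unit quaternion [w, x, y, z].
In Python, from station import status, eyes, bot gives the robot as it stands.
- The arm moves only by the tool apply_moves, never from a script. Its arguments are lists of equal length, an entry for each row: "travel": the shift along the tool's x, y, z in cm, a list of three; "turn": the turn, a rotation vector about the tool's x, y, z in rad, a list of three; "grip": the closure, from 0 (fully open) to 1 (shut). In form: {"travel": [[tx, ty, tz], ...], "turn": [[wx, wy, wz], ...], "grip": [grip, ...]}. A call has 1 to 8 rows; each row shifts and turns the pose as measured when the row begins, along the tool's axes as they then stand; what a row does not reach is not made up. A row lasts 1/12 s, in which the tool goes at most 41.7 mm and 7.16 degrees, less where a joint would pass 70% of its speed; a pose out of reach is approached as far as the arm can. A call is refused whole if a number of a shift passes 4.17 or a number of a turn 0.125, either way. A call with a gripper value outside its range is refused whole. The fingers move at their own pace and stop on an object; "newtons" is the grip in N (left out, the last holds). Time passes only in rows, so rows that do not move let the fingers close. It gives the time, the measured TCP pose, the force and the opening at its end, in the units of the state.
- status.get_obs(): the state, without advancing time (a new reading comes with each control period).
- eyes.read_camera(name): name is "scene" or "side" or "wrist"; returns the picture (400x640x3 uint8, red, green, blue); there is no depth.
- eyes.calibration(name): a dict with "intrinsics" (3x3 intrinsics, pixels), "xyz" and "attitude" of the camera in the world; the wrist camera has in their place "T_tool_cam" (4x4, takes a point from camera to tool coordinates, whose origin is the TCP and whose axes are the tool frame's). Camera axes: x right, y down, z forward; pixel columns grow to the right and rows downward; lengths in m; the calibration is good to about 2 mm. A picture is of the moment at which its call begins: read the wrist's pose just before it. calibration takes no time and is no camera call.
- bot.hand_in(): hands the job in, once; it reports no verdict.
Trained networks look in the newest picture that a camera, given by its name, has taken for a name from the list of things; names that differ only in an ending like _2 or _b are one class to them, and where a whole thing is asked for, a point or a joint stands for the part that bears it (a point fixed in the world has none). Each returns a list of dicts, best first, with "score" (0 to 1); they miss things now and then, are a little off and sometimes report something else, mostly with a low value. They report only what shows in the picture. A call takes as long as a camera call.
- eyes.masks_of(thing, camera): "region" (400x640 bool, what is visible of it) and "rect" ([left, top, right, bottom] in pixels, round what is visible of it).
The state is a dict: "t": time; "q": joint angles; "joint_vel": joint speeds; "joint_torque": joint torques, N m; "eef_pos": TCP position; "tool_rot": TCP orientation; "contact_force": force on the tool from outside, world axes, zero at the start; "torque": the same for the moment, N m; "gripper_width": opening from 0.0 (shut) to 1.0 (fully open).
Only numpy, scipy, OpenCV 4.12 (cv2) and the standard library are available. Lean on these libraries where they do the work, as an engineer would, in place of code of your own. Each camera call takes 0.05 s, during which the arm holds its last target. There are 200 camera calls.

## Working session

There is one attempt and no reset: what is moved stays moved. The work goes in short steps, Python scripts to look and compute and a tool call to move; the robot and the scene stay as the last step left them, time stands still between calls to the robot, and variables do not carry over. Pictures are saved under pics/ and viewed, about 8 in all and at most 12, crops included, and the job is handed in when it is done.

Besides the shell and the picture viewer there is one more tool, called in YAML: its name, and indented under it one key for each argument. apply_moves: Moves the arm, as the interface text tells. Its arguments: {"type":"object","properties":{"travel":{"type":"array"},"turn":{"type":"array"},"grip":{"type":"array"},"newtons":{"type":"number"}},"required":["travel","turn","grip"]}

```bash
mkdir -p pics; ls; python3 - <<'E'
from station import status, eyes, bot
import cv2, numpy as np
o=status.get_obs(); print({k:np.round(v,3).tolist() for k,v in o.items()})
for n in ("scene","side"):
    im=eyes.read_camera(n); cv2.imwrite(f"pics/{n}0.png",im[:,:,::-1])
    c=eyes.calibration(n); print(n,{k:np.round(v,4).tolist() for k,v in c.items()})
print(np.round(eyes.calibration("wrist")["T_tool_cam"],4).tolist())
E
```

```text
pics
{'t': 0.0, 'q': [-1.249, 0.478, 0.022, 1.556, -0.011, 1.109, -0.083], 'joint_vel': [0.0, -0.0, -0.0, -0.001, -0.0, -0.001, -0.002], 'joint_torque': [-0.0, -59.645, 1.608, -28.119, 0.012, 0.009, -0.0], 'eef_pos': [0.281, 0.613, 0.249], 'tool_rot': [0.691, 0.15, 0.691, -0.151], 'contact_force': [0.628, -0.463, 0.584], 'torque': [0.003, -0.012, 0.096], 'gripper_width': 1.0}
scene {'intrinsics': [[425.2553, 0.0, 317.8744], [0.0, 425.2553, 197.081], [0.0, 0.0, 1.0]], 'xyz': [1.1541, 0.3422, 1.0057], 'attitude': [-0.163, 0.4777, 0.8137, -0.2884]}
side {'intrinsics': [[407.2143, 0.0, 320.0363], [0.0, 407.2143, 199.489], [0.0, 0.0, 1.0]], 'xyz': [0.5084, -0.5995, 0.82], 'attitude': [-0.3483, 0.9358, -0.0462, 0.0274]}
[[0.0007, -0.2655, 0.9641, -0.1227], [1.0, 0.0001, -0.0007, 0.0012], [0.0, 0.9641, 0.2655, -0.0664], [0.0, 0.0, 0.0, 1.0]]
```

View pics/scene0.png

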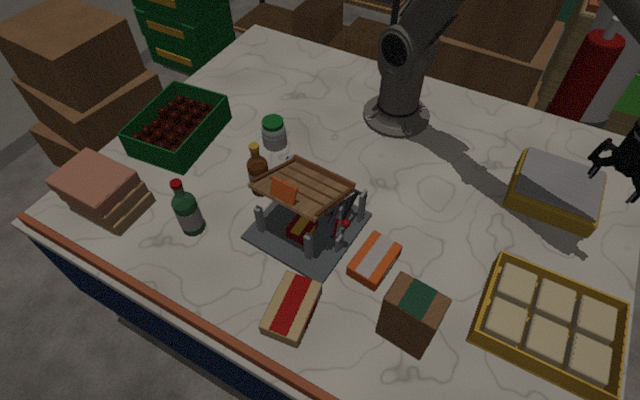

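View pics/side0.png

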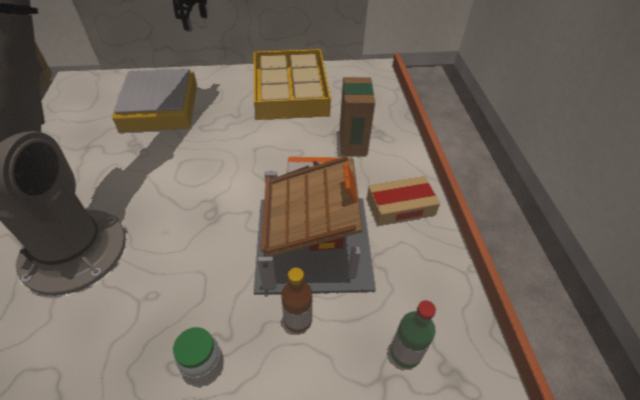

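The scene view shows the handle near (284,190), with the amber bottle to the left of the board and the orange pack to its right. In the side view the handle is near (347,176) and the amber bottle near (297,300). Next I'll fit the stand's pose and the board's slope to masks.

```bash
python3 - <<'E'
from station import status, eyes, bot
import cv2, numpy as np
names=["handle","board","pawl_tip","stand","oil_amber_mid","oil_green_mid","jar_mid","carton_mid","cracker_pack_mid","candy_pack_mid","tin_mid"]
d={}
for cam in ("scene","side"):
    im=eyes.read_camera(cam)[:,:,::-1].copy()
    for n in names:
        r=eyes.masks_of(n,cam)
        for k in r[:2]:
            m=k["region"]; ys,xs=np.nonzero(m)
            print(cam,n,round(k["score"],2),np.round(k["rect"]).tolist(),int(m.sum()),round(xs.mean(),1),round(ys.mean(),1))
        if r: d[f"{cam}_{n}"]=r[0]["region"]
np.savez("masks.npz",**d)
vis=[]
for cam in ("scene","side"):
    im=cv2.imread(f"pics/{cam}0.png"); 
    for n,c in (("stand",(255,0,0)),("board",(0,255,0)),("handle",(0,0,255))):
        if f"{cam}_{n}" in d:
            cs,_=cv2.findContours(d[f"{cam}_{n}"].astype(np.uint8),0,1); cv2.drawContours(im,cs,-1,c,1)
    x,y=(220,140) if cam=="scene" else (240,130)
    vis.append(cv2.resize(im[y:y+170,x:x+170],(400,400),interpolation=cv2.INTER_CUBIC))
cv2.imwrite("pics/m0.png",np.hstack(vis))
E
```

```text
scene handle 0.83 [248.0, 150.0, 355.0, 230.0] 4357 306.5 189.9
scene board 0.69 [246.0, 158.0, 358.0, 234.0] 4539 306.5 190.0
scene stand 0.88 [240.0, 153.0, 372.0, 286.0] 9739 306.3 216.1
scene oil_amber_mid 0.69 [247.0, 146.0, 271.0, 198.0] 543 255.4 164.7
scene oil_green_mid 0.7 [169.0, 178.0, 206.0, 236.0] 1146 186.0 210.0
scene oil_green_mid 0.39 [285.0, 216.0, 316.0, 249.0] 573 299.7 228.7
scene jar_mid 0.6 [262.0, 116.0, 286.0, 151.0] 793 272.8 132.7
scene carton_mid 0.68 [377.0, 271.0, 450.0, 363.0] 4082 410.8 314.6
scene cracker_pack_mid 0.71 [260.0, 274.0, 322.0, 348.0] 3074 290.3 309.6
scene cracker_pack_mid 0.58 [373.0, 272.0, 451.0, 362.0] 4134 410.7 314.8
scene candy_pack_mid 0.86 [348.0, 233.0, 400.0, 294.0] 1889 373.3 260.6
scene tin_mid 0.7 [284.0, 217.0, 316.0, 245.0] 512 299.5 228.8
scene tin_mid 0.41 [258.0, 272.0, 324.0, 348.0] 3020 290.2 309.3
side handle 0.8 [262.0, 158.0, 362.0, 253.0] 7450 311.0 206.3
side board 0.97 [262.0, 160.0, 364.0, 257.0] 7489 310.8 206.3
side stand 0.9 [255.0, 156.0, 375.0, 298.0] 12623 313.8 230.2
side oil_amber_mid 0.65 [282.0, 269.0, 314.0, 332.0] 1590 297.3 302.3
side oil_amber_mid 0.31 [261.0, 158.0, 358.0, 252.0] 7379 310.8 206.4
side oil_green_mid 0.93 [392.0, 303.0, 435.0, 366.0] 2072 414.0 335.4
side jar_mid 0.9 [172.0, 327.0, 225.0, 389.0] 2269 198.3 355.9
side carton_mid 0.55 [340.0, 76.0, 376.0, 153.0] 2441 356.6 114.9
side carton_mid 0.43 [287.0, 157.0, 336.0, 173.0] 385 305.1 161.7
side cracker_pack_mid 0.97 [369.0, 178.0, 440.0, 226.0] 2605 402.4 200.2
side candy_pack_mid 0.97 [286.0, 157.0, 336.0, 172.0] 399 304.7 161.8
side tin_mid 0.8 [308.0, 240.0, 342.0, 251.0] 258 327.5 245.0
```

View pics/m0.png

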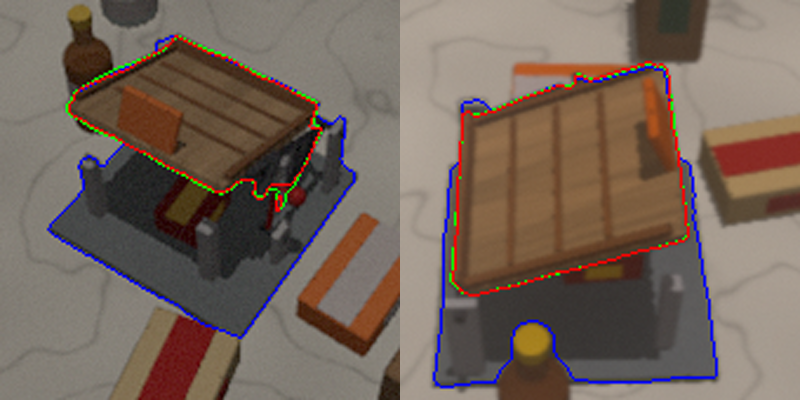

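```bash
cat > h.py <<'E'
from station import status, eyes, bot
import cv2, numpy as np
from scipy.spatial.transform import Rotation as R
def quat(q): return R.from_quat([q[1],q[2],q[3],q[0]])
def proj(cam,P):
    c=eyes.calibration(cam); K=c["intrinsics"]
    if "xyz" in c: p=quat(c["attitude"]).inv().apply(P-np.array(c["xyz"]))
    u=p@np.array(K).T; return u[:,:2]/u[:,2:]
def box(lo,hi): return np.array([[x,y,z] for x in (lo[0],hi[0]) for y in (lo[1],hi[1]) for z in (lo[2],hi[2])])
def toworld(P,v,board):
    x,y,yaw,q=v
    if board: P=R.from_euler('y',-q).apply(P)+[-.1,0,.12]
    return R.from_euler('z',yaw).apply(P)+[x,y,0]
HB=box((.195,-.035,.006),(.205,.035,.059)); BB=box((0,-.1,-.006),(.205,.1,.008)); SB=box((-.135,-.135,0),(.135,.135,.012))
def sil(cam,P):
    m=np.zeros((400,640),np.uint8); cv2.fillConvexPoly(m,cv2.convexHull(np.round(proj(cam,P)*16).astype(np.int32)),1,shift=4); return m>0
def ray(cam,uv):
    c=eyes.calibration(cam); return np.array(c["xyz"]),quat(c["attitude"]).apply(np.linalg.inv(c["intrinsics"])@[uv[0],uv[1],1])
def tri(a,b):
    (p,d),(s,e)=ray("scene",a),ray("side",b)
    t=np.linalg.lstsq(np.c_[d,-e],s-p,rcond=None)[0]; A,B=p+t[0]*d,s+t[1]*e
    return (A+B)/2,np.linalg.norm(A-B)
E
python3 - <<'E'
from h import *
from scipy.optimize import minimize
d=np.load("masks.npz"); obs={}
for cam in ("scene","side"):
    im=cv2.imread(f"pics/{cam}0.png"); hsv=cv2.cvtColor(im,cv2.COLOR_BGR2HSV)
    o=cv2.inRange(hsv,(4,170,60),(14,255,255))>0; o&=d[cam+"_board"]|d[cam+"_handle"]
    if cam=="scene": o[:, :262]=0; o[:,305:]=0
    else: o[:,:338]=0
    n,l,st,_=cv2.connectedComponentsWithStats(o.astype(np.uint8)); k=1+np.argmax(st[1:,4]); o=l==k
    print(cam,st[k]); obs[cam]=o
iou=lambda a,b:(a&b).sum()/(a|b).sum()
def parts(v):
    r={}
    for c in ("scene","side"):
        h=sil(c,toworld(HB,v,1)); b=sil(c,toworld(BB,v,1)); s=sil(c,toworld(SB,v,0))
        r[c]=(iou(h,obs[c]),iou(b|h,d[c+"_board"]|d[c+"_handle"]), (d[c+"_stand"]&(b|s|h)).sum()/(b|s|h).sum())
    return r
def cost(v): return -sum(sum(p) for p in parts(v).values())
hc=tri(*[np.argwhere(obs[c]).mean(0)[::-1] for c in ("scene","side")]); print("handle tri",hc)
best=None
for yaw in (-.2,0,.2):
  for q in (.16,.28,.4,.53):
    v0=np.array([hc[0][0]-.09*np.cos(yaw),hc[0][1]-.09*np.sin(yaw),yaw,q])
    r=minimize(cost,v0,method="Nelder-Mead",options=dict(initial_simplex=v0+np.vstack([np.zeros(4),np.diag([.02,.02,.1,.1])])))
    if best is None or r.fun<best.fun: best=r
v=best.x; print(v,best.fun,parts(v)); np.save("fit.npy",v)
print("handle",toworld(np.array([[.2,0,.034]]),v,1), "hinge",toworld(np.array([[0,0,0.]]),v,1))
for n in ("oil_amber_mid","oil_green_mid","jar_mid","carton_mid","cracker_pack_mid","candy_pack_mid"):
    c=[np.argwhere(d[f"{k}_{n}"]).mean(0)[::-1] for k in ("scene","side")]; p,e=tri(*c); print(n,p.round(3),round(e,3))
E
```

```text
scene [270 177  28  29 486]
side [343 163  14  39 278]
handle tri (array([ 0.63754999, -0.05144412,  0.22884095]), np.float64(0.0013103460021128537))Traceback (most recent call last):
  File "<stdin>", line 24, in <module>
    res = _minimize_neldermead(fun, x0, args, callback, bounds=bounds,
                               **options)
    fxcc = func(xcc)
    fx = function(np.copy(x), *(wrapper_args + args))
  File "<stdin>", line 18, in cost
  File "<stdin>", line 15, in parts
  File "h.py", line 16, in sil
    m=np.zeros((400,640),np.uint8); cv2.fillConvexPoly(m,cv2.convexHull(np.round(proj(cam,P)*16).astype(np.int32)),1,shift=4); return m>0
                                                                                 ~~~~^^^^^^^
  File "h.py", line 6, in proj
    c=eyes.calibration(cam); K=c["intrinsics"]
ValueError: time passes only in moves, steps and waits
```

```bash
sed -i 's/eyes\.calibration(cam)/cal(cam)/; 3a import functools\n@functools.cache\ndef cal(n): return eyes.calibration(n)' h.py
cat > fit.py <<'E'
from h import *
from scipy.optimize import minimize
d=np.load("masks.npz"); obs={}
for cam in ("scene","side"):
    im=cv2.imread(f"pics/{cam}0.png"); hsv=cv2.cvtColor(im,cv2.COLOR_BGR2HSV)
    o=cv2.inRange(hsv,(4,170,60),(14,255,255))>0; o&=d[cam+"_board"]|d[cam+"_handle"]
    if cam=="scene": o[:, :262]=0; o[:,305:]=0
    else: o[:,:338]=0
    n,l,st,_=cv2.connectedComponentsWithStats(o.astype(np.uint8)); k=1+np.argmax(st[1:,4]); obs[cam]=l==k
iou=lambda a,b:(a&b).sum()/(a|b).sum()
def parts(v):
    r={}
    for c in ("scene","side"):
        h=sil(c,toworld(HB,v,1)); b=sil(c,toworld(BB,v,1)); s=sil(c,toworld(SB,v,0))
        r[c]=(iou(h,obs[c]),iou(b|h,d[c+"_board"]|d[c+"_handle"]), (d[c+"_stand"]&(b|s|h)).sum()/(b|s|h).sum())
    return r
def cost(v): return -sum(sum(p) for p in parts(v).values())
hc=tri(*[np.argwhere(obs[c]).mean(0)[::-1] for c in ("scene","side")]); print("handle tri",hc)
best=None
for yaw in (-.2,0,.2):
  for q in (.16,.28,.4,.53):
    v0=np.array([hc[0][0]-.09*np.cos(yaw),hc[0][1]-.09*np.sin(yaw),yaw,q])
    r=minimize(cost,v0,method="Nelder-Mead",options=dict(initial_simplex=v0+np.vstack([np.zeros(4),np.diag([.02,.02,.1,.1])])))
    if best is None or r.fun<best.fun: best=r
v=best.x; print(v.round(4),best.fun,{k:np.round(x,3) for k,x in parts(v).items()}); np.save("fit.npy",v)
print("handle",toworld(np.array([[.2,0,.034]]),v,1), "hinge",toworld(np.array([[0,0,0.]]),v,1))
for n in ("oil_amber_mid","oil_green_mid","jar_mid","carton_mid","cracker_pack_mid","candy_pack_mid"):
    c=[np.argwhere(d[f"{k}_{n}"]).mean(0)[::-1] for k in ("scene","side")]; p,e=tri(*c); print(n,p.round(3),round(e,3))
ims=[]
for cam in ("scene","side"):
    im=cv2.imread(f"pics/{cam}0.png")
    for P,b,c in ((HB,1,(255,255,0)),(BB,1,(0,255,0)),(SB,0,(255,0,0))):
        cv2.polylines(im,[cv2.convexHull(np.round(proj(cam,toworld(P,v,b))).astype(np.int32))],1,c,1)
    x,y=(220,140) if cam=="scene" else (240,130)
    ims.append(cv2.resize(im[y:y+170,x:x+170],(400,400),interpolation=cv2.INTER_CUBIC))
cv2.imwrite("pics/fit0.png",np.hstack(ims))
E
python3 fit.py
```

```text
handle tri (array([ 0.63754999, -0.05144412,  0.22884095]), np.float64(0.0013103460021128537))
[ 0.5622 -0.0446 -0.0888  0.3707] -4.997984951889377 {'scene': array([0.788, 0.816, 0.925]), 'side': array([0.667, 0.935, 0.867])}
handle [[ 0.63603359 -0.05121886  0.22413978]] hinge [[ 0.46261982 -0.03577312  0.12      ]]
oil_amber_mid [ 0.515 -0.238  0.105] 0.004
oil_green_mid [ 0.729 -0.318  0.087] 0.002
jar_mid [ 0.327 -0.303  0.051] 0.002
carton_mid [0.723 0.323 0.105] 0.004
cracker_pack_mid [0.811 0.062 0.023] 0.004
candy_pack_mid [0.582 0.191 0.043] 0.038
```

View pics/fit0.png

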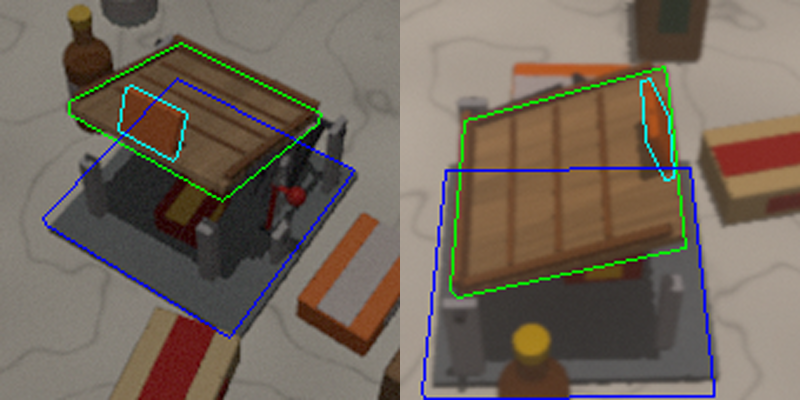

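```bash
python3 - <<'E'
from h import *
from scipy.optimize import least_squares
S=[(.205,-.1,.006,69,105),(.205,.1,.006,225,193),(0,.1,.006,318,103),(0,-.1,.006,178,38),(.205,-.035,.059,122,86),(.205,.035,.059,186,120),(.205,.035,.009,180,155),(.205,-.035,.009,117,122)]
D=[(0,-.1,.006,455,290),(0,.1,.006,463,118),(.205,-.1,.006,686,238),(.205,.1,.006,665,67)]
S=np.array(S);D=np.array(D)
a=S[:,3:]*170/400+[220,140]; b=(D[:,3:]-[400,0])*170/400+[240,130]
f=lambda v:np.r_[(proj("scene",toworld(S[:,:3],v,1))-a).ravel(),(proj("side",toworld(D[:,:3],v,1))-b).ravel()]
r=least_squares(f,np.load("fit.npy"),loss="soft_l1"); v=r.x
print(v.round(4)); print(f(v).reshape(-1,2).round(1).tolist()); np.save("fit.npy",v)
print("handle",toworld(np.array([[.2,0,.034]]),v,1).round(4))
base=np.array([[.135,-.135,0],[.135,.135,0],[-.135,.135,.012],[-.135,-.135,0]]);
print((proj("scene",toworld(base,v,0))-[220,140]).round(1)*2.353,(proj("side",toworld(base,v,0))-[240,130]).round(1)*2.353+[400,0])
# start tool axes
o=status.get_obs(); print(quat(o["tool_rot"]).as_matrix().round(3))
E
```

```text
[ 0.5628 -0.0447 -0.0749  0.3687]
[[-0.2, 0.1], [0.1, -1.4], [0.5, 4.4], [-0.4, 2.7], [0.8, 1.0], [-2.3, -1.0], [-3.2, 1.5], [0.2, 3.0], [-1.3, 0.6], [0.6, 1.6], [-1.6, -0.4], [-1.2, -0.5]]
handle [[ 0.6369 -0.0502  0.2238]]
[[ 44.2364 224.9468]
 [231.0646 336.9496]
 [351.7735 167.063 ]
 [175.0632  84.2374]] [[714.8314 392.951 ]
 [686.5954 173.8867]
 [444.4717 169.6513]
 [426.1183 398.3629]]
[[ 0.     0.417  0.909]
 [ 0.     0.909 -0.417]
 [-1.     0.     0.   ]]
```

```bash
cat >> h.py <<'E'
def goal(v,q,back=0,lat=0,hpos=None):
    "tool pose on the plate at slope q; back = metres off along the plate's z"
    p=toworld(np.array([[.2,lat,.034+back]]),(v[0],v[1],v[2],q),1)[0]
    M=R.from_euler('z',v[2])*R.from_euler('y',-q)
    A=M.as_matrix(); return p,R.from_matrix(np.c_[-A[:,2],A[:,0],-A[:,1]])
def plan(via,p=None,r=None):
    "rows through a list of (pos, rot): <=4.1 cm, <=.12 rad each"
    o=status.get_obs(); p=np.array(o["eef_pos"]) if p is None else p; r=quat(o["tool_rot"]) if r is None else r
    T,W=[],[]
    for P,Q in via:
        dr=(r.inv()*Q).as_rotvec()
        n=int(np.ceil(max(np.linalg.norm(P-p)/.0405,np.abs(dr).max()/.12,1)))
        dp=(P-p)/n
        for i in range(n):
            T.append((r.inv().apply(dp)*100).round(2).tolist()); W.append((dr/n).round(3).tolist())
            r=r*R.from_rotvec(dr/n); p=p+dp
    print(len(T)); 
    for i in range(0,len(T),8): print('{"travel":',T[i:i+8],', "turn":',W[i:i+8],'}')
E
python3 - <<'E'
from h import *
v=np.load("fit.npy"); v=np.array([.565,-.044,-.08,.40]); np.save("fit.npy",v)
o=status.get_obs(); p=np.array(o["eef_pos"]); r=quat(o["tool_rot"])
G=goal(v,.4,.10); print(goal(v,.4)[0].round(3),G[0].round(3),(r.inv()*G[1]).as_rotvec().round(3))
plan([(p+[.05,-.05,.10],r),(G[0],G[1])])
E
```

```text
[ 0.636 -0.05   0.229] [ 0.597 -0.047  0.321] [ 1.204 -0.244  0.349]
21
{"travel": [[-2.5, -0.62, 1.66], [-2.5, -0.62, 1.66], [-2.5, -0.62, 1.66], [-2.5, -0.62, 1.66], [0.17, -2.61, 2.92], [0.16, -2.4, 3.09], [0.16, -2.18, 3.25], [0.17, -1.95, 3.4]] , "turn": [[0.0, 0.0, 0.0], [0.0, 0.0, 0.0], [0.0, 0.0, 0.0], [0.0, 0.0, 0.0], [0.071, -0.014, 0.021], [0.071, -0.014, 0.021], [0.071, -0.014, 0.021], [0.071, -0.014, 0.021]] }
{"travel": [[0.18, -1.71, 3.52], [0.2, -1.46, 3.63], [0.22, -1.2, 3.72], [0.25, -0.94, 3.8], [0.29, -0.67, 3.85], [0.34, -0.41, 3.88], [0.39, -0.14, 3.9], [0.44, 0.13, 3.89]] , "turn": [[0.071, -0.014, 0.021], [0.071, -0.014, 0.021], [0.071, -0.014, 0.021], [0.071, -0.014, 0.021], [0.071, -0.014, 0.021], [0.071, -0.014, 0.021], [0.071, -0.014, 0.021], [0.071, -0.014, 0.021]] }
{"travel": [[0.5, 0.39, 3.87], [0.57, 0.65, 3.82], [0.64, 0.91, 3.76], [0.72, 1.16, 3.67], [0.79, 1.4, 3.57]] , "turn": [[0.071, -0.014, 0.021], [0.071, -0.014, 0.021], [0.071, -0.014, 0.021], [0.071, -0.014, 0.021], [0.071, -0.014, 0.021]] }
```

apply_moves:
  travel:
    - [-2.5,-0.6,1.7]
    - [-2.5,-0.6,1.7]
    - [-2.5,-0.6,1.7]
    - [-2.5,-0.6,1.7]
    - [0.2,-2.6,2.9]
    - [0.2,-2.4,3.1]
    - [0.2,-2.2,3.2]
    - [0.2,-2.0,3.4]
  turn:
    - [0,0,0]
    - [0,0,0]
    - [0,0,0]
    - [0,0,0]
    - [0.071,-0.014,0.021]
    - [0.071,-0.014,0.021]
    - [0.071,-0.014,0.021]
    - [0.071,-0.014,0.021]
  grip: [0,0,0,0,0,0,0,0]

```text
t: 1.97
eef_pos: [0.3937, 0.4227, 0.3448]
tool_rot: [0.687, 0.271, 0.637, -0.218]
contact_force: [0.4, 0.6, 0.1]
gripper_width: 0.999
```

apply_moves:
  travel:
    - [0.2,-1.7,3.5]
    - [0.2,-1.5,3.6]
    - [0.2,-1.2,3.7]
    - [0.2,-0.9,3.8]
    - [0.3,-0.7,3.8]
    - [0.3,-0.4,3.9]
    - [0.4,-0.1,3.9]
    - [0.4,0.1,3.9]
  turn:
    - [0.071,-0.014,0.021]
    - [0.071,-0.014,0.021]
    - [0.071,-0.014,0.021]
    - [0.071,-0.014,0.021]
    - [0.071,-0.014,0.021]
    - [0.071,-0.014,0.021]
    - [0.071,-0.014,0.021]
    - [0.071,-0.014,0.021]
  grip: [0,0,0,0,0,0,0,0]

```text
t: 2.63
eef_pos: [0.5196, 0.1191, 0.3309]
tool_rot: [0.629, 0.505, 0.478, -0.348]
contact_force: [1.0, 0.1, -0.7]
gripper_width: 1.003
```

```bash
python3 - <<'E'
from h import *
v=np.load("fit.npy"); o=status.get_obs(); print(o["t"],np.round(o["eef_pos"],3),np.round(o["q"],3))
plan([goal(v,.4,.10)])
E
```

```text
2.6333 [0.52  0.119 0.331] [-0.79  -0.005  0.41   2.023  0.098  0.824 -0.178]
5
{"travel": [[0.5, 0.55, 3.59], [0.57, 0.77, 3.53], [0.64, 0.98, 3.47], [0.72, 1.19, 3.39], [0.8, 1.39, 3.29]] , "turn": [[0.065, -0.017, 0.017], [0.065, -0.017, 0.017], [0.065, -0.017, 0.017], [0.065, -0.017, 0.017], [0.065, -0.017, 0.017]] }
```

apply_moves:
  travel:
    - [0.5,0.5,3.6]
    - [0.6,0.8,3.5]
    - [0.6,1.0,3.5]
    - [0.7,1.2,3.4]
    - [0.8,1.4,3.3]
    - [0,0,0]
  turn:
    - [0.065,-0.017,0.017]
    - [0.065,-0.017,0.017]
    - [0.065,-0.017,0.017]
    - [0.065,-0.017,0.017]
    - [0.065,-0.017,0.017]
    - [0,0,0]
  grip: [0,0,0,0,0,0]

```text
t: 3.13
eef_pos: [0.5975, -0.0666, 0.3239]
tool_rot: [0.567, 0.614, 0.354, -0.42]
contact_force: [-0.2, -0.0, 0.0]
gripper_width: 0.994
```

```bash
python3 - <<'E'
from h import *
v=np.load("fit.npy"); o=status.get_obs(); print(o["t"],np.round(o["eef_pos"],4),np.round(o["q"],3))
p=np.array(o["eef_pos"]); r=quat(o["tool_rot"])
im=eyes.read_camera("wrist")[:,:,::-1].copy()
c=eyes.calibration("wrist"); T=np.array(c["T_tool_cam"]);K=np.array(c["intrinsics"]); print(K.round(1).tolist())
np.savez("w1.npz",p=p,q=o["tool_rot"],T=T,K=K); cv2.imwrite("pics/w1raw.png",im)
def pw(P):
    x=r.inv().apply(P-p); x=(x-T[:3,3])@T[:3,:3]; u=x@K.T; return u[:,:2]/u[:,2:]
HB=box((.195,-.035,.009),(.205,.035,.059))
pts=pw(toworld(HB,v,1)); print(pts.round(1).tolist())
for i in range(8):
    for j in range(i):
        if bin(i^j).count("1")==1: cv2.line(im,tuple(pts[i].round().astype(int).tolist()),tuple(pts[j].round().astype(int).tolist()),(255,255,0),1)
cv2.imwrite("pics/w1.png",im)
plan([goal(v,.4,.10)])
E
```

```text
3.1333 [ 0.5975 -0.0666  0.3239] [-0.576  0.096  0.608  1.981 -0.034  0.673 -0.074]
[[307.7, 0.0, 320.3], [0.0, 307.7, 196.1], [0.0, 0.0, 1.0]]
[[309.2, 211.5], [307.4, 234.7], [305.4, 127.3], [302.5, 132.1], [320.9, 211.1], [321.8, 234.2], [318.0, 126.9], [318.3, 131.5]]
1
{"travel": [[0.15, -0.27, -1.72]] , "turn": [[-0.03, 0.007, -0.008]] }
```

View pics/w1.png

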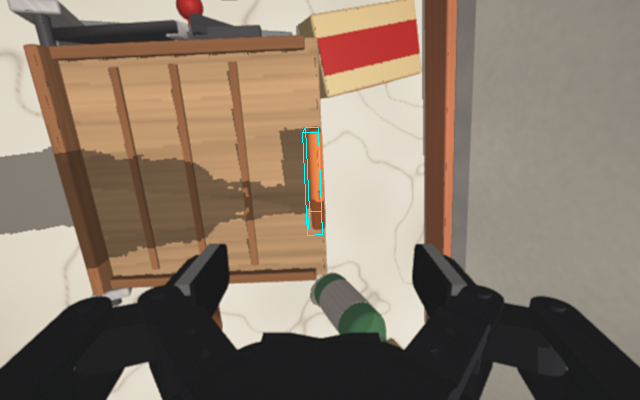

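The wrist view shows the orange plate at columns 308–323, rows 127–235. The model outline is within about 2 mm of it, so q = 0.40 (a notch) is confirmed. Next I'll correct the overshoot and go in.

apply_moves:
  travel:
    - [0.1,-0.1,-1.7]
    - [0,0,0]
    - [2.5,0,0]
    - [2.5,0,0]
    - [2,0,0]
    - [0,0,0]
  turn:
    - [-0.03,0.007,-0.008]
    - [0,0,0]
    - [0,0,0]
    - [0,0,0]
    - [0,0,0]
    - [0,0,0]
  grip: [0,0,0,0,0,0]

```text
t: 3.68
eef_pos: [0.6274, -0.0362, 0.2579]
tool_rot: [0.577, 0.602, 0.373, -0.406]
contact_force: [-0.4, 0.5, 0.4]
gripper_width: 0.999
```

```bash
cat > w.py <<'E'
import sys
from h import *
v=np.load("fit.npy"); o=status.get_obs(); print(o["t"],np.round(o["eef_pos"],4),np.round(o["q"],3),np.round(o["contact_force"],1),o["gripper_width"])
p=np.array(o["eef_pos"]); r=quat(o["tool_rot"]); n=sys.argv[1]
x=r.as_matrix()
print("tilt",np.arctan2(np.hypot(x[0,0],x[1,0])*np.sign(x[0,0]),-x[2,0]).round(3),"yaw of z",np.arctan2(x[0,2],-x[1,2]).round(3),"tool z vertical",x[2,2].round(3))
h=toworld(np.array([[0,0,0.]]),v,1)[0]; d=R.from_euler('z',-v[2]).apply(p-h); print("tcp from hinge",d.round(4),"angle",(np.arctan2(d[2],d[0])-np.arctan2(.034,.2)).round(3),"rad",np.hypot(d[0],d[2]).round(4),"nominal .2029")
if n!="-":
    im=eyes.read_camera("wrist")[:,:,::-1].copy(); c=eyes.calibration("wrist"); T=np.array(c["T_tool_cam"]);K=np.array(c["intrinsics"])
    P=toworld(box((.195,-.035,.009),(.205,.035,.059)),v,1); X=(r.inv().apply(P-p)-T[:3,3])@T[:3,:3]; u=X@K.T; u=(u[:,:2]/u[:,2:]).round().astype(int)
    for i in range(8):
        for j in range(i):
            if bin(i^j).count("1")==1: cv2.line(im,tuple(u[i].tolist()),tuple(u[j].tolist()),(255,255,0),1)
    cv2.imwrite(f"pics/{n}.png",im)
E
python3 w.py w2; python3 -c "
from h import *
plan([goal(np.load('fit.npy'),.4)])"
```

```text
3.6833 [ 0.6274 -0.0362  0.2579] [-0.526  0.237  0.545  1.996 -0.186  0.545  0.061] [-0.4  0.5  0.4] 0.9987048886727777
tilt 0.402 yaw of z -0.059 tool z vertical -0.005
tcp from hinge [0.1615 0.0128 0.1379] angle 0.538 rad 0.2124 nominal .2029
1
{"travel": [[3.13, -0.36, 1.32]] , "turn": [[0.017, -0.013, -0.003]] }
```

View pics/w2.png

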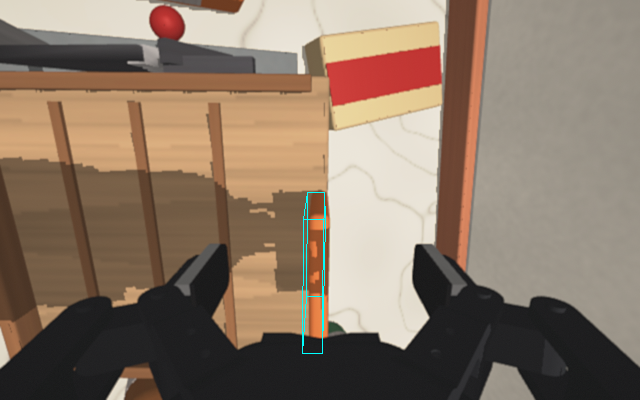

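apply_moves:
  travel:
    - [1.6,-0.1,0.7]
    - [1.5,0,0.6]
    - [0,0,0]
    - [0,0,0]
  turn:
    - [0.008,-0.006,0]
    - [0.008,-0.006,0]
    - [0,0,0]
    - [0,0,0]
  grip: [0,0,0,0]

```text
t: 4.07
eef_pos: [0.6392, -0.044, 0.2343]
tool_rot: [0.576, 0.605, 0.368, -0.408]
contact_force: [0.1, -0.1, 0.5]
gripper_width: 0.998
```

```bash
python3 - <<'E'
import numpy as np; v=np.load("fit.npy"); v[0]=.567; np.save("fit.npy",v)
E
python3 w.py -; python3 -c "
from h import *
plan([goal(np.load('fit.npy'),.4)])"
```

```text
4.0667 [ 0.6392 -0.044   0.2343] [-0.48   0.289  0.518  1.996 -0.24   0.495  0.109] [ 0.1 -0.1  0.5] 0.9981573669537205
tilt 0.407 yaw of z -0.07 tool z vertical -0.003
tcp from hinge [0.1719 0.0058 0.1143] angle 0.418 rad 0.2065 nominal .2029
1
{"travel": [[0.43, -0.3, 0.58]] , "turn": [[0.008, -0.007, -0.007]] }
```

apply_moves:
  travel:
    - [0.3,-0.2,0.6]
    - [0,0,0]
    - [0,0,0]
    - [0,0,0]
    - [0,0,0]
    - [0,0,0]
    - [0,0,0]
    - [0,0,0]
  turn:
    - [0.008,-0.007,-0.007]
    - [0,0,0]
    - [0,0,0]
    - [0,0,0]
    - [0,0,0]
    - [0,0,0]
    - [0,0,0]
    - [0,0,0]
  grip: [0,1,1,1,1,1,1,1]
  newtons: 60

```text
t: 4.73
eef_pos: [0.6358, -0.0476, 0.2346]
tool_rot: [0.573, 0.604, 0.369, -0.413]
contact_force: [-1.5, 0.1, 2.8]
gripper_width: 0.105
```

```bash
python3 w.py w3
```

```text
4.7333 [ 0.6358 -0.0476  0.2346] [-0.48   0.287  0.524  1.996 -0.237  0.506  0.106] [-1.5  0.1  2.8] 0.10526201809217395
tilt 0.398 yaw of z -0.076 tool z vertical -0.003
tcp from hinge [0.1689 0.0019 0.1146] angle 0.428 rad 0.2041 nominal .2029
```

apply_moves:
  travel:
    - [-1.2,-0.28,0]
    - [-1.2,-0.28,0]
    - [-1.2,-0.28,0]
    - [0,0,0]
  turn:
    - [0,0,0.06]
    - [0,0,0.06]
    - [0,0,0.06]
    - [0,0,0]
  grip: [1,1,1,1]

```text
t: 5.12
eef_pos: [0.6126, -0.046, 0.2629]
tool_rot: [0.61, 0.635, 0.311, -0.358]
contact_force: [0.6, -1.8, 1.5]
gripper_width: 0.107
```

```bash
python3 w.py -
```

```text
5.1167 [ 0.6126 -0.046   0.2629] [-0.616  0.149  0.613  2.155 -0.096  0.283 -0.024] [ 0.6 -1.8  1.5] 0.10696619841736177
tilt 0.585 yaw of z -0.075 tool z vertical -0.001
tcp from hinge [0.1456 0.0017 0.1429] angle 0.608 rad 0.2041 nominal .2029
```

```bash
cat > kin.py <<'E'
from h import *
import itertools
from scipy.optimize import least_squares
Q=np.array([[-1.249,.478,.022,1.556,-.011,1.109,-.083],[-.576,.096,.608,1.981,-.034,.673,-.074],[-.526,.237,.545,1.996,-.186,.545,.061],[-.48,.289,.518,1.996,-.24,.495,.109],[-.48,.287,.524,1.996,-.237,.506,.106],[-.616,.149,.613,2.155,-.096,.283,-.024]])
P=np.array([[.281,.613,.249],[.5975,-.0666,.3239],[.6274,-.0362,.2579],[.6392,-.044,.2343],[.6358,-.0476,.2346],[.6126,-.046,.2629]])
Tq=[[.691,.15,.691,-.151],[.567,.614,.354,-.42],[.577,.602,.373,-.406],[.576,.605,.368,-.408],[.573,.604,.369,-.413],[.61,.635,.311,-.358]]
TR=[quat(t) for t in Tq]
def fk(q,s,par):
    b=par[0]; r=R.from_euler('z',b); p=np.zeros(3); ofs=np.reshape(par[4:16],(4,3)); k=0
    for i in range(7):
        if i in (1,3,5): p=p+r.apply(ofs[k]); k+=1
        r=r*R.from_euler('z' if i%2==0 else 'y',s[i]*q[i])
    p=p+r.apply(ofs[3]); return p,r*R.from_rotvec(par[1:4])
if __name__=="__main__":
    res=[]
    for s in itertools.product((1,-1),repeat=6):
        s=(1,)+s if False else s+(1,)
        def f(x):
            par=np.r_[x,np.zeros(12)]; return np.concatenate([(fk(q,s,par)[1].inv()*t).as_rotvec() for q,t in zip(Q,TR)])
        for b in (0,3.14):
            r=least_squares(f,[b,.1,1.5,.1],max_nfev=60); res.append((r.cost,s,r.x))
    res.sort(key=lambda a:a[0]); print([(a[0].round(6),a[1],a[2].round(3).tolist()) for a in res[:4]])
    c,s,x=res[0]
    def g(y):
        o=[0,0,y[0], y[1],0,y[2], y[3],0,y[4], 0,y[6],y[5]]
        return np.concatenate([fk(q,s,np.r_[x,o])[0]-t for q,t in zip(Q,P)])
    r=least_squares(lambda y:np.r_[g(y),1e-3*np.array([y[1],y[3],y[6]])],[.3,0,.45,0,.45,.3,0]); print(r.x.round(3),g(r.x).reshape(-1,3).round(4).tolist())
    y=r.x; np.savez("kin.npz",s=s,par=np.r_[x,0,0,y[0],y[1],0,y[2],y[3],0,y[4],0,y[6],y[5]])
E
timeout 300 python3 kin.py
```

```text
[(np.float64(0.022011), (-1, -1, -1, -1, 1, -1, 1), [3.323, -0.883, -1.328, -0.975]), (np.float64(0.022011), (-1, -1, -1, -1, 1, -1, 1), [-2.961, 2.085, 3.136, 2.302]), (np.float64(0.022011), (-1, 1, -1, 1, 1, 1, 1), [0.181, 1.433, -0.953, 1.49]), (np.float64(0.022011), (-1, 1, -1, 1, 1, 1, 1), [0.181, -2.523, 1.678, -2.623])]
[ 0.139 -0.039  0.373  0.157  0.404  0.173  0.176] [[-0.0048, 0.0039, -0.0061], [0.0027, -0.0076, -0.0064], [-0.0028, -0.0033, 0.0085], [-0.0057, 0.0026, 0.0103], [-0.0043, 0.0016, 0.0111], [0.0086, 0.0065, -0.0174]]
```

```bash
sed -i 's/repeat=6/repeat=7/; s/s=(1,)+s if False else s+(1,)/pass/' kin.py; timeout 500 python3 kin.py
```

```text
[(np.float64(3e-06), (-1, -1, -1, -1, -1, -1, -1), [-3.144, 2.419, 2.415, 2.42]), (np.float64(3e-06), (-1, 1, -1, 1, -1, 1, -1), [6.281, 1.208, -1.21, 1.208]), (np.float64(3e-06), (-1, 1, -1, 1, -1, 1, -1), [-0.002, 1.208, -1.21, 1.208]), (np.float64(3e-06), (-1, -1, -1, -1, -1, -1, -1), [3.14, 2.419, 2.415, 2.42])]
[ 0.34  -0.001  0.54  -0.011  0.485  0.343  0.056] [[-0.0041, 0.0023, 0.0005], [-0.0012, -0.0017, 0.0015], [-0.0003, -0.0005, -0.0011], [0.0, 0.0, -0.0018], [-0.0001, 0.0001, -0.0019], [0.0004, -0.0025, 0.0029]]
```

```bash
cat > ik.py <<'E'
from kin import *
k=np.load("kin.npz"); s=k["s"]; par=k["par"]
lo=np.array([-2.96,-.34,-1.41,.24,-1.37,.17,-2.96]);hi=np.array([2.96,2.1,1.46,2.44,4.51,1.92,2.96])
v=np.load("fit.npy"); o=status.get_obs(); q=np.array(o["q"]); p0=np.array(o["eef_pos"]); r0=quat(o["tool_rot"])
h=toworld(np.array([[0,0,0.]]),v,1)[0]; ax=R.from_euler('z',v[2]).apply([0,-1,0])
for m in (.0,.03):
  x=q
  for dq in (0,.1,.2,.25,.3,.35):
    D=R.from_rotvec(ax*dq); G=h+D.apply(p0-h); GR=D*r0
    def f(y):
        P,r=fk(y,s,par); return np.r_[(P-G)*10,(r.inv()*GR).as_rotvec()*3,(y-x)*.003]
    best=min((least_squares(f,np.clip(x+e,lo+m+1e-3,hi-m-1e-3),bounds=(lo+m,hi-m)) for e in (np.zeros(7),np.array([.2,0,.4,0,0,0,0]),np.array([-.2,0,-.4,0,0,0,0]),np.array([-.2,0,.2,0,.5,0,0]))),key=lambda r:r.cost)
    y=best.x; P,r=fk(y,s,par); print(m,dq,y.round(3),"err",np.linalg.norm(P-G).round(4),np.linalg.norm((r.inv()*GR).as_rotvec()).round(4))
    x=y
E
python3 ik.py
```

```text
0.0 0 [-0.619  0.153  0.612  2.158 -0.098  0.276 -0.028] err 0.0 0.0
0.0 0.1 [-0.269  0.068  0.188  2.251  0.54   0.17  -0.663] err 0.0 0.0001
0.0 0.2 [ 1.066  0.031 -1.205  2.36   1.606  0.17  -1.739] err 0.0 0.0001
0.0 0.25 [ 0.233 -0.012 -0.362  2.415  2.099  0.17  -2.247] err 0.0 0.0003
0.0 0.3 [-1.689 -0.34   1.348  2.44   1.841  0.56  -1.892] err 0.003 0.0117
0.0 0.35 [-1.655 -0.34   1.293  2.44   1.821  0.583 -1.891] err 0.012 0.0477
0.03 0 [-0.619  0.153  0.612  2.158 -0.098  0.276 -0.028] err 0.0 0.0
0.03 0.1 [ 0.348  0.073 -0.459  2.254  0.781  0.2   -0.895] err 0.0 0.0001
0.03 0.2 [ 1.225  0.056 -1.38   2.36   1.608  0.2   -1.734] err 0.0003 0.0009
0.03 0.25 [ 1.233  0.008 -1.38   2.41   2.047  0.2   -2.2  ] err 0.004 0.0096
0.03 0.3 [-1.679 -0.31   1.351  2.41   1.755  0.523 -1.821] err 0.0086 0.0346
0.03 0.35 [-1.639 -0.31   1.29   2.41   1.737  0.546 -1.821] err 0.0177 0.0708
```

The kinematic fit shows that, with this upright grasp, wrist joint 6 and the elbow run out of range near slope 0.8. The ratchet holds the board at 0.53, so I can regrip. I'll look for a hand roll in the plate's plane that leaves margin.

```bash
cat > ik2.py <<'E'
from kin import *
k=np.load("kin.npz"); s=k["s"]; par=k["par"]
lo=np.array([-2.96,-.34,-1.41,.24,-1.37,.17,-2.96]);hi=np.array([2.96,2.1,1.46,2.44,4.51,1.92,2.96])
v=np.load("fit.npy"); q0=np.array([-0.616,.149,.613,2.155,-.096,.283,-.024])
def pose(q,phi,back=0):
    p,r=goal(v,q,.004); r=r*R.from_rotvec([0,phi,0]); return p-r.as_matrix()[:,0]*back,r
def step(x,G,m=.02,w=.01):
    P,Q=G
    def f(y):
        a,r=fk(y,s,par); return np.r_[(a-P)*10,(r.inv()*Q).as_rotvec()*3,(y-x)*w]
    z=least_squares(f,np.clip(x,lo+m+1e-3,hi-m-1e-3),bounds=(lo+m,hi-m)); a,r=fk(z.x,s,par)
    return z.x,np.linalg.norm(a-P),np.linalg.norm((r.inv()*Q).as_rotvec())
if __name__=="__main__":
  for phi in (-1.1,-.9,-.7,-.5,-.3,.3,.5,.7,.9,1.1):
    x=q0; n=8
    for i in range(n): x,_,_=step(x,pose(.55,phi*(i+1)/n,.1))
    for b in (.05,0): x,_,_=step(x,pose(.53,phi,b))
    e=[];mg=[];X=[]
    for q in np.r_[np.linspace(.53,.88,8),np.linspace(.8,0,10)]:
        x,a,b=step(x,pose(q,phi)); e.append(max(a*5,b)); mg.append(np.minimum(x-lo,hi-x).min()); X.append(x)
    print(phi,"err up",max(e[:8]).round(3),"down",max(e[8:]).round(3),"margin up",min(mg[:8]).round(3),"down",min(mg[8:]).round(3),"at .53",X[0].round(2),"at .88",X[7].round(2))
E
python3 ik2.py
```

```text
-1.1 err up 0.0 down 0.0 margin up 0.532 down 0.571 at .53 [-0.84  0.83  0.53  1.73  0.82  1.17 -1.34] at .88 [-1.03  0.76  0.66  1.91  0.93  1.13 -1.75]
-0.9 err up 0.0 down 0.0 margin up 0.406 down 0.451 at .53 [-0.82  0.68  0.5   1.83  0.85  1.02 -1.33] at .88 [-1.06  0.61  0.64  2.03  1.05  0.99 -1.81]
-0.7 err up 0.0 down 0.0 margin up 0.285 down 0.337 at .53 [-0.78  0.54  0.47  1.92  0.86  0.86 -1.28] at .88 [-1.05  0.45  0.62  2.16  1.21  0.86 -1.88]
-0.5 err up 0.0 down 0.0 margin up 0.174 down 0.234 at .53 [-0.72  0.4   0.44  2.    0.84  0.69 -1.19] at .88 [-1.01  0.29  0.59  2.27  1.39  0.73 -1.95]
-0.3 err up 0.0 down 0.0 margin up 0.08 down 0.148 at .53 [-0.63  0.29  0.43  2.06  0.71  0.52 -0.98] at .88 [-0.95  0.14  0.59  2.36  1.6   0.57 -2.02]
0.3 err up 0.11 down 0.035 margin up 0.02 down 0.02 at .53 [-0.51  0.22  0.79  2.12 -1.03  0.63  1.03] at .88 [ 1.65  0.06 -1.39  2.34 -1.35  0.43  1.54]
0.5 err up 0.036 down 0.0 margin up 0.02 down 0.087 at .53 [-0.42  0.31  0.89  2.1  -1.22  0.96  1.29] at .88 [ 1.73  0.25 -1.39  2.37 -1.35  0.53  1.75]
0.7 err up 0.0 down 0.0 margin up 0.02 down 0.111 at .53 [-0.25  0.41  0.86  2.05 -1.29  1.26  1.42] at .88 [ 1.24  0.2  -0.71  2.33 -1.35  0.9   1.86]
0.9 err up 0.0 down 0.0 margin up 0.02 down 0.047 at .53 [-0.07  0.52  0.78  1.98 -1.32  1.52  1.51] at .88 [ 0.27  0.31  0.45  2.23 -1.35  1.39  1.94]
1.1 err up 0.0 down 0.0 margin up 0.035 down 0.036 at .53 [ 0.07  0.63  0.68  1.9  -1.32  1.74  1.57] at .88 [ 0.13  0.51  0.7   2.12 -1.34  1.75  2.  ]
```

apply_moves:
  travel:
    - [1.0,0.24,0]
    - [0,0,0]
    - [0,0,0]
  turn:
    - [0,0,-0.05]
    - [0,0,0]
    - [0,0,0]
  grip: [1,1,1]

```text
t: 5.37
eef_pos: [0.6193, -0.0465, 0.2558]
tool_rot: [0.6, 0.627, 0.328, -0.373]
contact_force: [0.6, 1.2, -1.7]
gripper_width: 0.11
```

```bash
python3 w.py -
```

```text
5.3667 [ 0.6193 -0.0465  0.2558] [-0.563  0.186  0.574  2.11  -0.154  0.348  0.032] [ 0.6  1.2 -1.7] 0.1095276872671748
tilt 0.532 yaw of z -0.074 tool z vertical -0.002
tcp from hinge [0.1523 0.0017 0.1358] angle 0.56 rad 0.2041 nominal .2029
```

Board at 0.53 on the notch. Release and back off along the plate.

apply_moves:
  travel:
    - [0,0,0]
    - [0,0,0]
    - [0,0,0]
    - [0,0,0]
    - [-3,0,0]
    - [-3,0,0]
    - [-3,0,0]
    - [0,0,0]
  turn:
    - [0,0,0]
    - [0,0,0]
    - [0,0,0]
    - [0,0,0]
    - [0,0,0]
    - [0,0,0]
    - [0,0,0]
    - [0,0,0]
  grip: [0,0,0,0,0,0,0,0]

```text
t: 6.03
eef_pos: [0.5732, -0.0454, 0.3339]
tool_rot: [0.6, 0.626, 0.327, -0.377]
contact_force: [0.6, -0.3, 0.7]
gripper_width: 0.998
```

```bash
cat > go.py <<'E'
import sys
from ik2 import *
q,phi,back=map(float,sys.argv[1:4]); plan([pose(q,phi,back)])
E
python3 w.py -; python3 go.py .53 -.7 .08
```

```text
6.0333 [ 0.5732 -0.0454  0.3339] [-0.758 -0.044  0.682  2.108  0.202  0.552 -0.292] [ 0.6 -0.3  0.7] 0.9979169326878116
tilt 0.529 yaw of z -0.08 tool z vertical 0.003
tcp from hinge [ 0.1063 -0.0009  0.2139] angle 0.941 rad 0.2389 nominal .2029
6
{"travel": [[0.53, 0.0, -0.88], [0.42, 0.0, -0.93], [0.31, 0.0, -0.97], [0.19, 0.0, -1.0], [0.08, 0.0, -1.02], [-0.04, 0.0, -1.02]] , "turn": [[0.0, -0.116, 0.0], [0.0, -0.116, 0.0], [0.0, -0.116, 0.0], [0.0, -0.116, 0.0], [0.0, -0.116, 0.0], [0.0, -0.116, 0.0]] }
```

apply_moves:
  travel:
    - [0.5,0,-0.9]
    - [0.4,0,-0.9]
    - [0.3,0,-1.0]
    - [0.2,0,-1.0]
    - [0.1,0,-1.0]
    - [0,0,-1.0]
    - [0,0,0]
  turn:
    - [0,-0.116,0]
    - [0,-0.116,0]
    - [0,-0.116,0]
    - [0,-0.116,0]
    - [0,-0.116,0]
    - [0,-0.116,0]
    - [0,0,0]
  grip: [0,0,0,0,0,0,0]

```text
t: 6.62
eef_pos: [0.5902, 0.0034, 0.3122]
tool_rot: [0.67, 0.481, 0.125, -0.552]
contact_force: [0.2, 2.3, 0.6]
gripper_width: 0.999
```

```bash
python3 - <<'E'
import numpy as np; v=np.load("fit.npy"); v[3]=.53; np.save("fit.npy",v)
E
python3 w.py w4; python3 go.py .53 -.7 .08;python3 go.py .53 -.7 0.03
```

```text
6.6167 [0.5902 0.0034 0.3122] [-0.935  0.271  0.515  1.99   0.812  1.011 -1.182] [0.2 2.3 0.6] 0.9985929188349771
tilt 0.798 yaw of z -0.435 tool z vertical 0.506
tcp from hinge [0.1193 0.0491 0.1922] angle 0.847 rad 0.2262 nominal .2029
1
{"travel": [[0.3, -0.05, -0.83]] , "turn": [[-0.005, -0.073, 0.003]] }
2
{"travel": [[2.64, -0.02, -0.23], [2.63, -0.02, -0.33]] , "turn": [[-0.003, -0.037, 0.001], [-0.003, -0.037, 0.001]] }
```

View pics/w4.png

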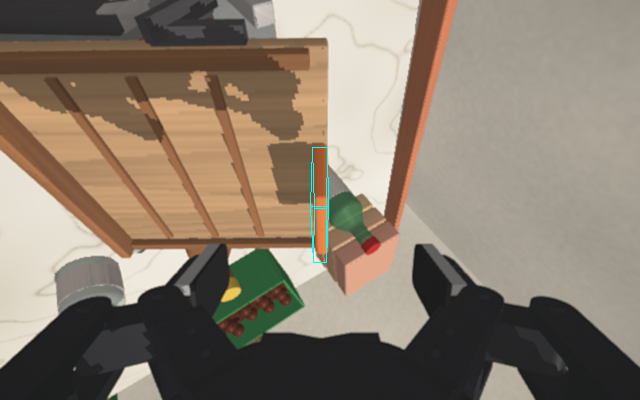

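The wrist view shows the plate at columns 312–328, rows 147–262, right on the outline, so the board rests at 0.53. Going in.

apply_moves:
  travel:
    - [2.6,0,-0.3]
    - [2.6,0,-0.3]
    - [0,0,0]
    - [0,0,0]
  turn:
    - [0,-0.037,0]
    - [0,-0.037,0]
    - [0,0,0]
    - [0,0,0]
  grip: [0,0,0,0]

```text
t: 7.0
eef_pos: [0.6116, -0.0277, 0.2728]
tool_rot: [0.672, 0.462, 0.102, -0.569]
contact_force: [0.0, 0.1, 0.7]
gripper_width: 1.005
```

```bash
python3 w.py -; python3 go.py .53 -.7 0
```

```text
7.0 [ 0.6116 -0.0277  0.2728] [-0.885  0.39   0.542  1.987  0.841  0.938 -1.224] [0.  0.1 0.7] 1.0046010782925703
tilt 0.845 yaw of z -0.485 tool z vertical 0.552
tcp from hinge [0.1431 0.0198 0.1528] angle 0.65 rad 0.2093 nominal .2029
1
{"travel": [[2.92, -0.06, 0.14]] , "turn": [[-0.005, -0.003, 0.004]] }
```

apply_moves:
  travel:
    - [1.5,0,0.1]
    - [1.4,0,0]
    - [0,0,0]
    - [0,0,0]
    - [0,0,0]
    - [0,0,0]
    - [0,0,0]
    - [0,0,0]
  turn:
    - [0,0,0]
    - [0,0,0]
    - [0,0,0]
    - [0,0,0]
    - [0,0,0]
    - [0,0,0]
    - [0,0,0]
    - [0,0,0]
  grip: [0,0,1,1,1,1,1,1]
  newtons: 80

```text
t: 7.67
eef_pos: [0.6189, -0.0478, 0.2598]
tool_rot: [0.669, 0.469, 0.104, -0.567]
contact_force: [-20.1, 5.2, -14.8]
gripper_width: 0.143
```

```bash
python3 w.py -; cat > arc.py <<'E'
# per-row tool-frame step for turning the grasp about the hinge by dq
import sys
from h import *
v=np.load("fit.npy"); o=status.get_obs(); p=np.array(o["eef_pos"]); r=quat(o["tool_rot"])
h=toworld(np.array([[0,0,0.]]),v,1)[0]; ax=R.from_euler('z',v[2]).apply([0,-1,0])
y=r.as_matrix()[:,1]; n=np.cross(ax,y); print("slope from jaw axis",np.arcsin(y[2]).round(3), "t",o["t"],"q",np.round(o["q"],2),"F",np.round(o["contact_force"],1))
for dq in map(float,sys.argv[1:]):
    D=R.from_rotvec(ax*dq); print(dq,(r.inv().apply(h+D.apply(p-h)-p)*100).round(2).tolist(),r.inv().apply(ax*dq).round(4).tolist())
E
python3 arc.py .06 .04 -.06
```

```text
7.6667 [ 0.6189 -0.0478  0.2598] [-0.846  0.407  0.551  1.997  0.853  0.876 -1.227] [-20.1   5.2 -14.8] 0.14285929252480023
tilt 0.834 yaw of z -0.485 tool z vertical 0.538
tcp from hinge [0.152  0.0003 0.1398] angle 0.575 rad 0.2065 nominal .2029
slope from jaw axis 0.534 t 7.6667 q [-0.85  0.41  0.55  2.    0.85  0.88 -1.23] F [-20.1   5.2 -14.8]
0.06 [-0.93, -0.29, 0.76] [0.0379, 0.0009, 0.0465]
0.04 [-0.62, -0.19, 0.51] [0.0253, 0.0006, 0.031]
-0.06 [0.94, 0.22, -0.77] [-0.0379, -0.0009, -0.0465]
```

apply_moves:
  travel:
    - [0,0,0]
    - [0,0,0]
    - [0,0,0]
  turn:
    - [0,0,0]
    - [0,0,0]
    - [0,0,0]
  grip: [1,1,1]

```text
t: 7.92
eef_pos: [0.6175, -0.0476, 0.2593]
tool_rot: [0.67, 0.467, 0.106, -0.567]
contact_force: [0.3, -2.2, -2.5]
gripper_width: 0.108
```

```bash
python3 arc.py .06 .04 
```

```text
slope from jaw axis 0.53 t 7.9167 q [-0.85  0.41  0.55  2.    0.85  0.88 -1.22] F [ 0.3 -2.2 -2.5]
0.06 [-0.92, -0.3, 0.76] [0.038, 0.0006, 0.0465]
0.04 [-0.62, -0.19, 0.51] [0.0253, 0.0004, 0.031]
```

Settled and gripped. Raising by 0.06 rad per row.

apply_moves:
  travel:
    - [-0.92,-0.3,0.76]
    - [-0.92,-0.3,0.76]
    - [-0.92,-0.3,0.76]
    - [0,0,0]
  turn:
    - [0.038,0.001,0.0465]
    - [0.038,0.001,0.0465]
    - [0.038,0.001,0.0465]
    - [0,0,0]
  grip: [1,1,1,1]

```text
t: 8.25
eef_pos: [0.5903, -0.0456, 0.2839]
tool_rot: [0.682, 0.512, 0.04, -0.521]
contact_force: [0.8, -2.4, -0.0]
gripper_width: 0.104
```

```bash
python3 arc.py .06 .04 
```

```text
slope from jaw axis 0.716 t 8.25 q [-0.99  0.32  0.62  2.14  1.07  0.87 -1.54] F [ 0.8 -2.4 -0. ]
0.06 [-0.93, -0.29, 0.76] [0.0379, 0.0005, 0.0465]
0.04 [-0.62, -0.19, 0.51] [0.0253, 0.0003, 0.031]
```

apply_moves:
  travel:
    - [-0.93,-0.3,0.76]
    - [-0.93,-0.3,0.76]
    - [-0.62,-0.2,0.5]
    - [0,0,0]
    - [0,0,0]
  turn:
    - [0.038,0.0005,0.0465]
    - [0.038,0.0005,0.0465]
    - [0.025,0,0.031]
    - [0,0,0]
    - [0,0,0]
  grip: [1,1,1,1,1]

```text
t: 8.67
eef_pos: [0.5626, -0.0436, 0.3015]
tool_rot: [0.685, 0.547, -0.017, -0.48]
contact_force: [1.3, -2.3, -2.0]
gripper_width: 0.106
```

```bash
python3 arc.py -.06 -.04; python3 - <<'E'
from h import *
a=eyes.read_camera("scene")[120:290,200:420,::-1]; b=eyes.read_camera("side")[110:280,220:440,::-1]
cv2.imwrite("pics/top.png",np.hstack([cv2.resize(x,(400,309),interpolation=cv2.INTER_CUBIC) for x in (a,b)]))
E
```

```text
slope from jaw axis 0.874 t 8.6667 q [-1.09  0.25  0.64  2.25  1.24  0.94 -1.82] F [ 1.3 -2.3 -2. ]
-0.06 [0.94, 0.22, -0.77] [-0.0379, -0.0005, -0.0465]
-0.04 [0.62, 0.16, -0.51] [-0.0253, -0.0003, -0.031]
```

View pics/top.png

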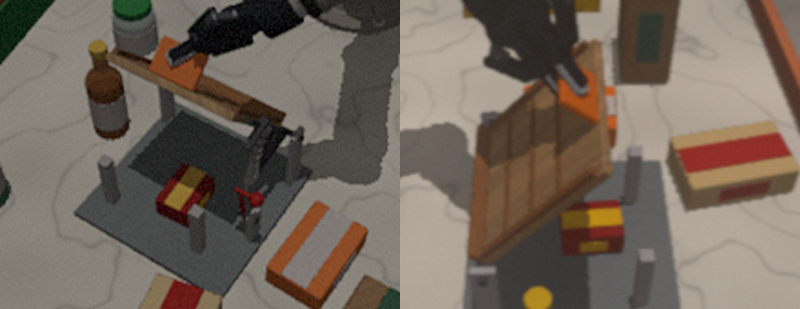

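The picture shows the board raised, the plate held and the red ball moved to about (341,230) from (346,223). I'll check how far that is.

```bash
python3 - <<'E'
from h import *
v=np.load("fit.npy")
def ball(im):
    m=cv2.inRange(cv2.cvtColor(im,cv2.COLOR_BGR2HSV),(0,190,70),(4,255,255))|cv2.inRange(cv2.cvtColor(im,cv2.COLOR_BGR2HSV),(176,190,70),(180,255,255))
    m[:200]=0;m[245:]=0;m[:,:325]=0;m[:,365:]=0
    m=cv2.morphologyEx(m,cv2.MORPH_OPEN,np.ones((4,4),np.uint8)); n,l,s,c=cv2.connectedComponentsWithStats(m)
    return c[1+np.argmax(s[1:,4])],s[1:,4]
for im in (cv2.imread("pics/scene0.png"),eyes.read_camera("scene")[:,:,::-1].copy()):
    uv,a=ball(im); p,d=ray("scene",uv); Z=R.from_euler('z',-v[2]); p=Z.apply(p-[v[0],v[1],0]); d=Z.apply(d)
    t=(.13-p[1])/d[1]; print(uv.round(1),a,(p+t*d).round(4))
E
```

```text
Traceback (most recent call last):
ValueError: attempt to get argmax of an empty sequence
```

```bash
python3 - <<'E'
from h import *
v=np.load("fit.npy")
def ball(im):
    b,g,r=[im[:,:,i].astype(int) for i in range(3)]
    m=((r>70)&(r>2.5*g)&(r>2.0*b)).astype(np.uint8)
    m[:205]=0;m[250:]=0;m[:,:322]=0;m[:,365:]=0
    m=cv2.morphologyEx(m,cv2.MORPH_OPEN,np.ones((4,4),np.uint8)); n,l,s,c=cv2.connectedComponentsWithStats(m)
    return (c[1+np.argmax(s[1:,4])] if n>1 else None),s[1:]
for im in (cv2.imread("pics/scene0.png"),eyes.read_camera("scene")[:,:,::-1].copy()):
    uv,a=ball(im); print(a.tolist())
    if uv is None: continue
    p,d=ray("scene",uv); Z=R.from_euler('z',-v[2]); p=Z.apply(p-[v[0],v[1],0]); d=Z.apply(d)
    t=(.13-p[1])/d[1]; print(uv.round(1),(p+t*d).round(4))
E
```

```text
[[343, 221, 7, 6, 38]]
[346.  223.4] [-0.0075  0.13    0.1035]
[[338, 227, 7, 7, 42]]
[341.2 230. ] [0.016  0.13   0.1022]
```

The ball moved 23.5 mm away from the robot, which is about 0.34 rad, so the pawl is out. Lowering by hand.

apply_moves:
  travel:
    - [0.78,0.19,-0.64]
    - [0.78,0.19,-0.64]
    - [0.78,0.19,-0.64]
    - [0.78,0.19,-0.64]
    - [0.78,0.19,-0.64]
    - [0.78,0.19,-0.64]
    - [0,0,0]
  turn:
    - [-0.0315,0,-0.0388]
    - [-0.0315,0,-0.0388]
    - [-0.0315,0,-0.0388]
    - [-0.0315,0,-0.0388]
    - [-0.0315,0,-0.0388]
    - [-0.0315,0,-0.0388]
    - [0,0,0]
  grip: [1,1,1,1,1,1,1]

```text
t: 9.45
eef_pos: [0.6155, -0.0474, 0.2615]
tool_rot: [0.672, 0.474, 0.098, -0.56]
contact_force: [-1.2, 1.2, -1.8]
gripper_width: 0.105
```

```bash
python3 w.py -; python3 arc.py -.05 -.04
```

```text
9.45 [ 0.6155 -0.0474  0.2615] [-0.877  0.4    0.579  2.019  0.875  0.86  -1.257] [-1.2  1.2 -1.8] 0.1050969214973697
tilt 0.846 yaw of z -0.49 tool z vertical 0.532
tcp from hinge [0.1486 0.0005 0.1415] angle 0.593 rad 0.2052 nominal .2029
slope from jaw axis 0.555 t 9.45 q [-0.88  0.4   0.58  2.02  0.87  0.86 -1.26] F [-1.2  1.2 -1.8]
-0.05 [0.78, 0.18, -0.64] [-0.0315, -0.0004, -0.0388]
-0.04 [0.63, 0.15, -0.51] [-0.0252, -0.0003, -0.0311]
```

apply_moves:
  travel:
    - [0.78,0.18,-0.64]
    - [0.78,0.18,-0.64]
    - [0.78,0.18,-0.64]
    - [0.78,0.18,-0.64]
    - [0.78,0.18,-0.64]
    - [0.78,0.18,-0.64]
    - [0.78,0.18,-0.64]
    - [0,0,0]
  turn:
    - [-0.0315,0,-0.0388]
    - [-0.0315,0,-0.0388]
    - [-0.0315,0,-0.0388]
    - [-0.0315,0,-0.0388]
    - [-0.0315,0,-0.0388]
    - [-0.0315,0,-0.0388]
    - [-0.0315,0,-0.0388]
    - [0,0,0]
  grip: [1,1,1,1,1,1,1,1]

```text
t: 10.12
eef_pos: [0.6559, -0.0503, 0.1995]
tool_rot: [0.638, 0.374, 0.225, -0.634]
contact_force: [-1.6, 0.9, -2.1]
gripper_width: 0.105
```

```bash
python3 w.py -; python3 arc.py -.05 -.04
```

```text
10.1167 [ 0.6559 -0.0503  0.1995] [-0.636  0.594  0.432  1.76   0.561  0.999 -0.764] [-1.6  0.9 -2.1] 0.10525044646115944
tilt 0.706 yaw of z -0.241 tool z vertical 0.619
tcp from hinge [0.1891 0.0009 0.0795] angle 0.23 rad 0.2051 nominal .2029
slope from jaw axis 0.193 t 10.1167 q [-0.64  0.59  0.43  1.76  0.56  1.   -0.76] F [-1.6  0.9 -2.1]
-0.05 [0.78, 0.18, -0.64] [-0.0316, -0.0003, -0.0388]
-0.04 [0.62, 0.15, -0.51] [-0.0253, -0.0002, -0.031]
```

apply_moves:
  travel:
    - [0.62,0.15,-0.51]
    - [0.62,0.15,-0.51]
    - [0.62,0.15,-0.51]
    - [0.62,0.15,-0.51]
    - [0,0,0]
    - [0,0,0]
  turn:
    - [-0.0253,0,-0.031]
    - [-0.0253,0,-0.031]
    - [-0.0253,0,-0.031]
    - [-0.0253,0,-0.031]
    - [0,0,0]
    - [0,0,0]
  grip: [1,1,1,1,1,1]

```text
t: 10.62
eef_pos: [0.6658, -0.051, 0.1697]
tool_rot: [-0.617, -0.327, -0.275, 0.661]
contact_force: [-1.4, -1.0, 0.2]
gripper_width: 0.102
```

```bash
python3 w.py -; python3 arc.py -.03 -.02
```

```text
10.6167 [ 0.6658 -0.051   0.1697] [-0.56   0.685  0.381  1.654  0.48   1.095 -0.614] [-1.4 -1.   0.2] 0.1015664598355475
tilt -0.69 yaw of z -0.119 tool z vertical 0.635
tcp from hinge [0.199  0.0009 0.0497] angle 0.077 rad 0.2051 nominal .2029
slope from jaw axis 0.04 t 10.6167 q [-0.56  0.68  0.38  1.65  0.48  1.1  -0.61] F [-1.4 -1.   0.2]
-0.03 [0.47, 0.12, -0.38] [-0.0191, -0.0002, -0.0232]
-0.02 [0.31, 0.08, -0.26] [-0.0127, -0.0001, -0.0154]
```

apply_moves:
  travel:
    - [0.31,0.08,-0.26]
    - [0.31,0.08,-0.26]
    - [0,0,0]
    - [0,0,0]
  turn:
    - [-0.0127,0,-0.0154]
    - [-0.0127,0,-0.0154]
    - [0,0,0]
    - [0,0,0]
  grip: [1,1,1,1]

```text
t: 10.95
eef_pos: [0.6668, -0.051, 0.1653]
tool_rot: [-0.612, -0.314, -0.287, 0.667]
contact_force: [-0.0, -3.7, -4.9]
gripper_width: 0.103
```

```bash
python3 w.py -; python3 arc.py -.02
```

```text
10.95 [ 0.6668 -0.051   0.1653] [-0.546  0.703  0.371  1.629  0.464  1.124 -0.58 ] [-0.  -3.7 -4.9] 0.10294815163528649
tilt -0.692 yaw of z -0.088 tool z vertical 0.638
tcp from hinge [0.2    0.001  0.0453] angle 0.054 rad 0.2051 nominal .2029
slope from jaw axis 0.002 t 10.95 q [-0.55  0.7   0.37  1.63  0.46  1.12 -0.58] F [-0.  -3.7 -4.9]
-0.02 [0.31, 0.09, -0.26] [-0.0128, -0.0001, -0.0154]
```

apply_moves:
  travel:
    - [0.3,0.08,-0.26]
    - [0.2,0.02,-0.17]
    - [0,0,0]
  turn:
    - [-0.006,0,-0.008]
    - [0,0,0]
    - [0,0,0]
  grip: [1,1,1]

```text
t: 11.2
eef_pos: [0.6667, -0.0509, 0.1654]
tool_rot: [-0.61, -0.31, -0.288, 0.67]
contact_force: [-1.3, -4.8, -9.1]
gripper_width: 0.103
```

```bash
python3 w.py -; python3 - <<'E'
from h import *
v=np.load("fit.npy"); f=eyes.read_camera("scene")[:,:,::-1].copy(); w=v.copy(); w[3]=0
im=f.copy(); cv2.polylines(im,[cv2.convexHull(np.round(proj("scene",toworld(BB,w,1))).astype(np.int32))],1,(0,255,0),1)
cv2.imwrite("pics/flat.png",np.hstack([cv2.resize(x[120:290,220:390],(400,400),interpolation=cv2.INTER_CUBIC) for x in (f,im)]))
E
```

```text
11.2 [ 0.6667 -0.0509  0.1654] [-0.545  0.709  0.371  1.621  0.461  1.138 -0.574] [-1.3 -4.8 -9.1] 0.1026238017851739
tilt -0.697 yaw of z -0.084 tool z vertical 0.642
tcp from hinge [0.2    0.001  0.0454] angle 0.055 rad 0.205 nominal .2029
```

View pics/flat.png

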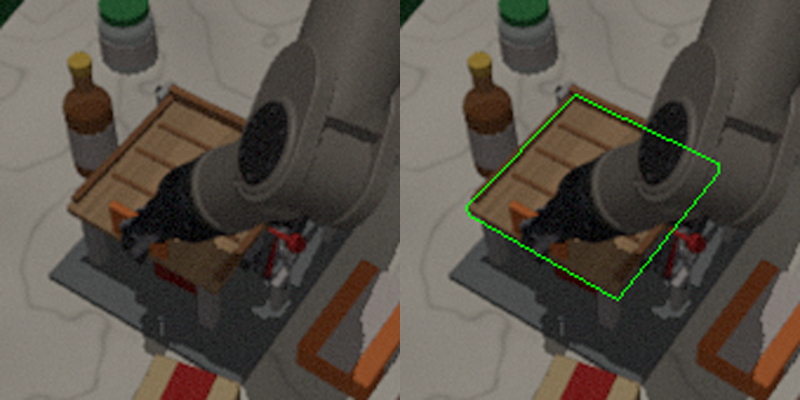

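The board matches the flat outline, pressing further moves nothing, and the ball is back at about (344.5,223), so the pawl is in. Release and withdraw along the plate.

apply_moves:
  travel:
    - [0,0,0]
    - [0,0,0]
    - [0,0,0]
    - [0,0,0]
    - [0,0,0]
    - [-2,0,0]
    - [-3,0,0]
    - [-3,0,0]
  turn:
    - [0,0,0]
    - [0,0,0]
    - [0,0,0]
    - [0,0,0]
    - [0,0,0]
    - [0,0,0]
    - [0,0,0]
    - [0,0,0]
  grip: [0,0,0,0,0,0,0,0]

```text
t: 11.92
eef_pos: [0.6692, -0.004, 0.225]
tool_rot: [-0.606, -0.309, -0.286, 0.675]
contact_force: [0.8, 0.3, -0.9]
gripper_width: 0.998
```

apply_moves:
  travel:
    - [-3,0,0]
    - [-3,0,0]
    - [-3,0,0]
    - [-3,0,0]
    - [0,0,0]
    - [0,0,0]
    - [0,0,0]
  turn:
    - [0,0,0]
    - [0,0,0]
    - [0,0,0]
    - [0,0,0]
    - [0,0,0]
    - [0,0,0]
    - [0,0,0]
  grip: [0,0,0,0,0,0,0]

```text
t: 12.5
eef_pos: [0.68, 0.0823, 0.3257]
tool_rot: [-0.608, -0.313, -0.287, 0.671]
contact_force: [0.7, -0.9, -0.2]
gripper_width: 1.001
```

```bash
python3 w.py -; python3 - <<'E'
from h import *
a,b=[eyes.read_camera(n)[:,:,::-1].copy() for n in ("scene","side")]
v=np.load("fit.npy"); v[3]=0
for n,im in (("scene",a),("side",b)):
    cv2.polylines(im,[cv2.convexHull(np.round(proj(n,toworld(HB,v,1))).astype(np.int32))],1,(255,255,0),1)
cv2.imwrite("pics/end.png",np.hstack([cv2.resize(x,(400,400),interpolation=cv2.INTER_CUBIC) for x in (a[100:290,200:390],b[100:360,180:440])]))
E
```

```text
12.5 [0.68   0.0823 0.3257] [-0.679  0.629  0.361  1.348  0.405  1.53  -0.53 ] [ 0.7 -0.9 -0.2] 1.0006305310771797
tilt -0.695 yaw of z -0.093 tool z vertical 0.64
tcp from hinge [0.2026 0.135  0.2057] angle 0.625 rad 0.2887 nominal .2029
```

View pics/end.png

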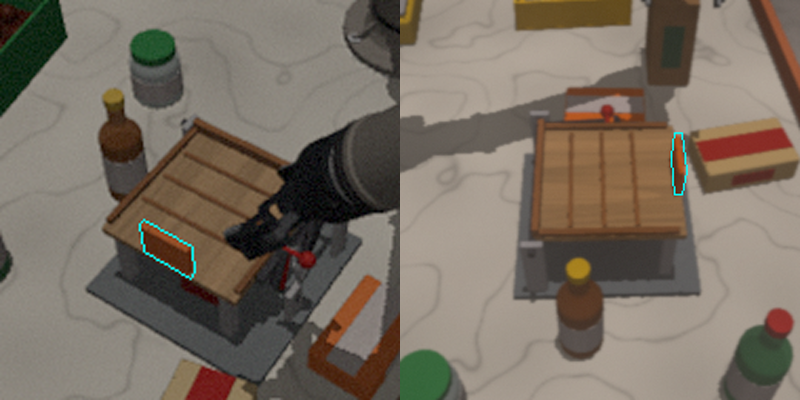

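The final view shows the board flat, the plate on its q=0 outline, and the ball at about (345,223), its starting place. The goods haven't moved and the gripper is clear.

```bash
python3 -c "
from station import bot
print(bot.hand_in())"
```

```text
the job is handed in; nothing more can be done
None
```

The display board now lies flat with the red pawl swung back in, and I handed the job in at about 12.5 s of the 40 s allowed. `hand_in()` gives no verdict, so the results below come from my own checks.

**What I did:**
- **First grip:** I gripped the orange handle at slope 0.40 and raised the board past the top notch to about 0.58. A fitted model of the arm showed the wrist would run out of range near 0.8 with that grip.
- **Regrip:** I set the board down on its 0.53 notch, let go, and gripped again with the hand rolled 0.7 rad.
- **Raise and lower:** I raised the board to 0.87, which threw the pawl out. I then lowered it by hand until it stopped, released and backed off.

**Last checks:**
- **Pawl:** at the top, the pawl ball had moved 23.5 mm away from the robot, about 0.34 rad. At the end it was back within about 1 pixel of its starting place.
- **Board:** it matches the flat outline in both cameras, and pressing down further moved nothing. At the bottom the hand's tilt read 0.002 rad. The hand's position gave about 0.004 to 0.016, depending on which earlier reading I took as zero; all are under the 0.03 limit.
- **Goods and contact:** the goods visible in the last pictures look unmoved, judged by eye rather than measured. The gripper is clear and its contact force is about zero.

**Out of the ordinary:** the force rose to about 25 N while the second grip was closing, then settled to about 3 N.

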